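Lock a fresh filter cartridge into the bench dust extractor

TASK

Fit the fresh filter cartridge with the green handle into the socket ring of the blue dust extractor: find the notches, push it gently down against the spring, twist it a quarter turn clockwise (seen from above) to the stop, and let the spring lift it into its lock, then let go. Do not ram the ring, and leave the used cartridge with the red handle where it stands.

Things in the scene. Friction and masses are not known exactly. Their poses are not given: they have to be found in the camera images.
- cartridge_new: fresh filter cartridge: white cylinder 48 mm across, 64 mm high, green band, green grip fin on top (96 mm high in all); 0.15 to 0.3 kg. Two green lugs stick out to +x and -x, below the ends of the fin, to 32 mm from the axis, each 10 mm wide, 8 to 15 mm above the foot. Foot chamfered 3 mm. Origin: centre of the underside, z up. Half a turn about z changes nothing. Stands upright in a tray
- fin (a point): middle of the fresh cartridge's grip fin at gripping height, 87 mm above its foot. The fin is 44 mm long (along x), 14 mm wide (along y), from 64 to 96 mm above the foot; its length points to the lugs
- cartridge_used: used cartridge: same shape, brown with red fin, lugs and band, about 100 mm from the fresh one in the same plywood tray (floor 6 mm, walls 14 mm high); which is left and which right varies. Origin: centre of the underside
- extractor: dust extractor: blue box 180 x 180 x 70 mm, fixed to the table, a black hose stub on its +x side; origin: centre of its underside, z up. Centred on its top stands a grey socket ring, 84 mm across and 32 mm high, bore 52 mm. More than 50 N on it (push and twist together) damages it
- rim (a point): centre of the socket ring's rim, 102 mm above the box's underside; axes as the extractor's. Two notches facing each other (15 mm wide, to 34 mm from the axis, marked by white lines) let the lugs in. The ring is clamped with its notch line up to 0.55 rad either way from the extractor's x axis, not measured: see it, or turn the cartridge with its lugs pressed lightly on the rim till they drop in
- channel (a point): on the ring's axis, at the underside of the rim plate (8 mm thick), 94 mm above the box's underside. Below it a channel leads the lugs clockwise (from above) from the notches to a hard stop 94 degrees on; anticlockwise is blocked. The last 10 to 15 degrees are the lock pocket (red dot), 4 mm higher than the channel, into which the spring lifts the lugs once the push is eased
- plate (a joint): press of the round brass spring plate in the socket (m). Free (0) its top is 89 mm above the box's underside; 1.2 N per mm, bottoms at 0.016. Cartridge foot above the box's underside: 94 mm with lugs on the rim, 87 to 89 mm resting in the notches, under 79 mm to turn (push 12 N, more if lugs rub the notch; 14 to 17 N is good), 83 mm locked (plate at 0.006). Reads 0 until met
Mind the look-alikes: they are no part of the job. Of the things that look like the cartridge_new, the middle-sized one is meant.

How it is judged (in metres and radians):
On the way, in this order (a step that is already met when the one before it is completed fails the run):
1. the fresh cartridge is pushed down through the notches against the spring, not yet twisted (horizontal distance between cartridge_new and extractor below 0.006 m and z of cartridge_new in the frame of extractor below 0.0795 m and angle between cartridge_new's own z axis and vertical below 0.15 rad and angle between the x axis of cartridge_new and the x axis of extractor, either way round below 0.75 rad), for 0.1 s.
2. it is twisted about a quarter turn while in the ring (horizontal distance between cartridge_new and extractor below 0.006 m and z of cartridge_new in the frame of extractor below 0.085 m and angle between the x axis of cartridge_new and the y axis of extractor, either way round below 0.7 rad), for 0.1 s.
At the end, for the whole second after the job is handed in: the fresh cartridge is at rest in the ring, upright within 5 degrees, within 5 mm of its axis, its fin within 0.7 rad of the extractor's y axis, its foot 11.2 to 15 mm above the box top (lugs lifted into the lock pockets), the plate held down by over 4 mm (horizontal distance between cartridge_new and extractor below 0.005 m and z of cartridge_new in the frame of extractor between 0.0812 and 0.085 m and angle between the x axis of cartridge_new and the y axis of extractor, either way round below 0.7 rad and angle between cartridge_new's own z axis and vertical below 0.09 rad and value of joint plate above 0.004 m and linear speed of cartridge_new below 0.02 m/s); the robot touches nothing.
It fails at once if the extractor or its ring is pushed with more than 50 N (contact force between extractor and anything else above 50 N).
It fails at once if the used cartridge is moved by more than 15 mm (distance of cartridge_used from where it was at the start of the episode above 0.015 m).
It also fails if it takes over 72 s, if anything falls off the work surface, if the arm or the gripper's body presses on something with over 40 N, if the wrist force passes 120 N, or if a joint passes its speed limit or range.

ROBOT

A 6-joint arm with a two-finger parallel gripper is mounted at the origin on the work surface. World frame = base frame: x ahead of the robot, y to its left, z up, the work surface at z = 0. Lengths are in m, angles in degrees, forces in N, time in s.
With the tool pointing down it reaches from about 0.35 to 0.725 m from the base axis. Payload 6 kg.
Tool frame: the origin (TCP) lies at the centre of the arm's flange, where the gripper is bolted on; the fingertips stand 173 mm ahead of it and the grasp point (between the pads) lies 155 mm ahead of it; z points along the fingers, y is the line along which they close (so a half turn about z gives the same grasp; the last joint's range is limited). The gripper opens to 85 mm and grips with 20 to 120 N. Pads are 22 mm wide; open, the fingers measure 114 mm over their backs; the gripper's body (76 mm by 85 mm) begins 54 mm behind the grasp point. The pads swing forward as they close: fully open they stand 13 mm farther back than shut.
Start: joints at [94.578, 2.303, 4.859, 0, -92.561, -19.12], TCP at [0.151, 0.581, 0.405] pointing down, gripper open.
Joint ranges: [-146.85, 146.85], [-73.84, 115.35], [-62.03, 85.46], [-188.31, 113.3], [-161.28, -10.13], [-171.36, 171.36]. Speed limits (degrees/s): [147.25, 147.25, 172.46, 180, 180, 180].

INTERFACE

Orientations are given as [roll, pitch, yaw] about the fixed x, y, z axes, in that order (R = Rz(yaw) Ry(pitch) Rx(roll)).
In Python, from rig import readout, vision, job, find_in, spot_point gives the robot as it stands.
- The arm moves only by the shell command python3 -m inch 'ROWS' [OPENING] [FORCE]. ROWS is JSON, a list of rows, each an object with "offset": the shift along the tool's x, y, z in m, a list of three; "twist": the turn, a rotation vector about the tool's x, y, z in degrees, a list of three. A call has 1 to 5 rows; each row is the pose to reach, as a shift and turn from the pose commanded when the call began, along the tool's axes at that moment; what a row does not reach only later rows make up. A row lasts 1/12 s, in which the tool goes at most 41.7 mm and 7.16 degrees, less where a joint would pass 70% of its speed; a pose out of reach is approached as far as the arm can. A call with a gripper value outside its range is refused whole. OPENING is the closure, from 0 (fully open) to 1 (shut), set as the call begins (- or left out, the last holds). The fingers move at their own pace and stop on an object; FORCE is the grip in N (left out, the last holds). Time passes only in rows, so rows that repeat a pose let the fingers close. It gives the time, the measured TCP pose, the force, the opening and the grip force at its end, in the units of the state.
- readout.sense(): the state, without advancing time (a new reading comes with each control period).
- vision.grab_frame(name): name is "scene" or "top"; returns (picture, depth): 400x640x3 uint8, blue, green, red; 400x640 float32, m along the optical axis (not along the pixel's ray), 0 where there is no reading.
- vision.camera_params(name): a dict with "vertical_fov" (degrees; the focal length in pixels is half the picture's height over the tangent of half this angle, whatever the lens; pixels are square), "cx", "cy" (the principal point, pixels), "T" (4x4, takes a point from camera to world coordinates). Camera axes: x right, y down, z forward; pixel columns grow to the right and rows downward; lengths in m; the calibration is good to about 2 mm. A picture is of the moment at which its call begins. camera_params takes no time and is no camera call.
- job.hand_in(): hands the job in; it is judged then, once.
Trained networks look in the newest picture that a camera, given by its name, has taken for a name from the list of things; names that differ only in an ending like _2 or _b are one class to them, and where a whole thing is asked for, a point or a joint stands for the part that bears it (a point fixed in the world has none). Each returns a list of dicts, best first, with "p" (0 to 1); they miss things now and then, are a little off and sometimes report something else, mostly with a low value. They report only what shows in the picture. A call takes as long as a camera call. They do not tell look-alikes from the thing itself.
- find_in(query, camera): "point" ([x, y, z] in m, in the coordinates of the camera as it stood for that picture, good to about 4 mm: the middle of the surface that is visible of it).
- spot_point(query, camera): "point" ([x, y, z] in m, in the coordinates of the camera as it stood for that picture, good to about 4 mm: a listed point, or the origin of a listed thing).
The state is a dict: "t": time; "joint_positions": joint angles; "qvel": joint speeds; "effort": joint torques, N m; "eef_pos": TCP position; "ee_rot": TCP orientation; "contact_force": force on the tool from outside, world axes, zero at the start; "wrist_torque": the same for the moment, N m; "width": finger opening in m; "gripper_force": force on a finger pad.
Only numpy, scipy, OpenCV 4.12 (cv2) and the standard library are available. Lean on these libraries where they do the work, as an engineer would, in place of code of your own. Each camera call takes 0.05 s, during which the arm holds its last target. There are 200 camera calls.

## Working session

There is one attempt and no reset: what is moved stays moved. The work goes in short steps, Python scripts to look and compute and a shell command to move; the robot and the scene stay as the last step left them, time stands still between calls to the robot, and variables do not carry over. Pictures are saved under pics/ and viewed, at most 10 in all, crops included, and the job is handed in when it is done.

```bash
ls; mkdir -p pics
cat > h.py <<'E'
import numpy as np, cv2
from rig import readout, vision, job, find_in, spot_point
def K(n):
    c=vision.camera_params(n); f=200/np.tan(np.radians(c["vertical_fov"])/2); return f,c["cx"],c["cy"],np.array(c["T"])
def w(n,p): return (K(n)[3]@np.append(p,1))[:3]
def pix(n,p): f,cx,cy,T=K(n); return np.array([cx+f*p[0]/p[2],cy+f*p[1]/p[2]])
def cloud(n,d):
    f,cx,cy,T=K(n); v,u=np.mgrid[:400,:640]; P=np.stack([(u-cx)/f*d,(v-cy)/f*d,d],-1); return P@T[:3,:3].T+T[:3,3]
E
cat > a.py <<'E'
from h import *
np.set_printoptions(precision=4,suppress=True)
s=readout.sense(); print(s)
for n in("scene","top"):
    im,d=vision.grab_frame(n); cv2.imwrite(f"pics/{n}0.png",im); np.save(n+"0.npy",d); print(n,K(n))
    for q in("cartridge_new","cartridge_used","extractor","fin","rim"):
        for r in spot_point(q,n): print(q,round(r["p"],2),w(n,r["point"]),pix(n,r["point"]))
E
python3 a.py
```

```text
pics
{'t': 0.0, 'joint_positions': array([ 94.5772,   2.3416,   4.798 ,  -0.0286, -92.5595, -19.1201]), 'qvel': array([ 0.0571,  0.0166, -0.0389,  0.0525,  0.1348,  0.0176]), 'effort': array([  0.0011, -36.8212,  34.7414,   6.9323,  -0.0054,   0.    ]), 'eef_pos': array([0.1505, 0.5808, 0.4036]), 'ee_rot': array([179.8933,  -0.0068, -14.5417]), 'contact_force': array([ 0.3789, -0.2138,  0.4719]), 'wrist_torque': array([ 0.0333,  0.0159, -0.0186]), 'gripper_force': 0.0, 'width': 0.08524986116248505}
scene (np.float64(376.9139021629986), 320.13153231188704, 198.4633855759051, array([[-0.5565,  0.4706, -0.6847,  1.0329],
       [ 0.8305,  0.3393, -0.4418,  0.3214],
       [ 0.0244, -0.8145, -0.5797,  0.486 ],
       [ 0.    ,  0.    ,  0.    ,  1.    ]]))
cartridge_new 0.86 [ 0.7126  0.1636 -0.0016] [343.4043 325.5738]
cartridge_new 0.7 [ 0.3966  0.1043 -0.0041] [394.8951 210.4773]
cartridge_new 0.66 [0.5276 0.1358 0.0068] [381.7579 246.2585]
cartridge_used 0.75 [0.5632 0.2394 0.0091] [428.1014 281.3571]
extractor 0.57 [ 0.5125 -0.268  -0.003 ] [231.4508 178.952 ]
fin 0.8 [0.7098 0.1646
[... 395 characters left out ...]
94],
       [ 0.    ,  0.    ,  0.    ,  1.    ]]))
cartridge_new 0.9 [0.706  0.1631 0.003 ] [252.9925 135.7436]
cartridge_new 0.84 [0.3896 0.1042 0.0005] [281.8065 294.8112]
cartridge_new 0.83 [0.5257 0.1363 0.0081] [265.3605 224.8816]
cartridge_new 0.31 [ 0.5068 -0.2643  0.0974] [485.0483 230.8745]
cartridge_used 0.71 [0.5606 0.2336 0.0075] [216.3884 207.5925]
cartridge_used 0.61 [ 0.5074 -0.2695  0.0006] [472.3353 233.2057]
extractor 0.66 [ 0.5042 -0.2677  0.0024] [471.7454 234.8065]
fin 0.92 [0.3914 0.1012 0.0643] [280.2248 296.3581]
fin 0.9 [0.7063 0.1622 0.1105] [244.5749 121.1932]
fin 0.62 [0.5235 0.1346 0.0926] [260.4239 223.0692]
rim 0.6 [ 0.5071 -0.2663  0.0996] [486.5411 230.6628]
```

Run:
```python
import cv2,numpy as np
im=cv2.imread("pics/top0.png")
a=cv2.resize(im[170:290,200:320],(480,480),interpolation=cv2.INTER_CUBIC)
b=cv2.resize(im[185:275,440:530],(320,320),interpolation=cv2.INTER_CUBIC)
o=np.zeros((480,800,3),np.uint8);o[:,:480]=a;o[:320,480:]=b
cv2.imwrite("pics/c1.png",o)
```

```text
(no output)
```

View pics/top0.png

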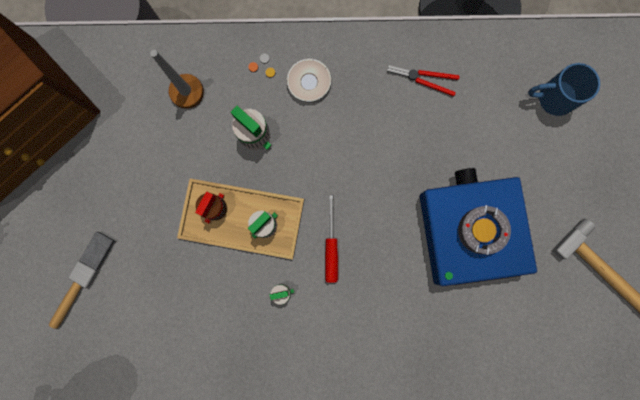

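View pics/c1.png

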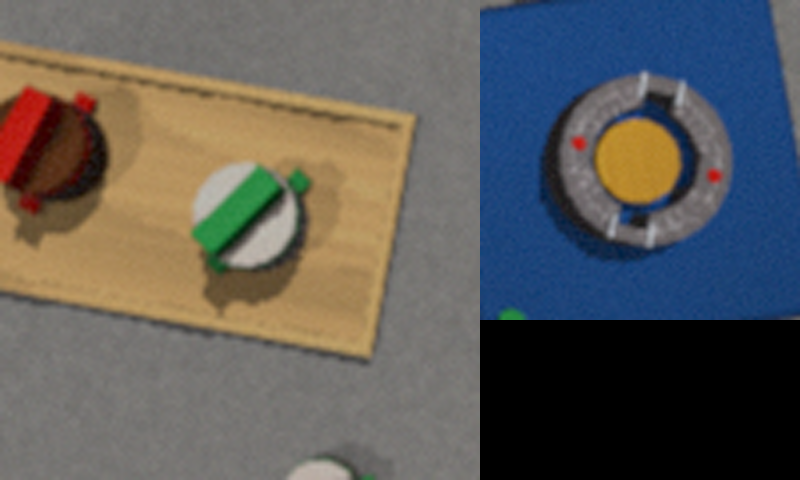

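View pics/scene0.png

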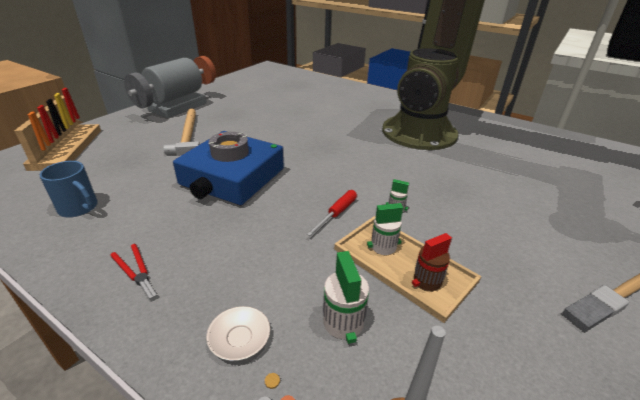

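The top picture shows these green-handled candidates: a large one at (249,125), a middle one in the tray at (262,223) and a small one at (281,295). The red used one is at (211,205). I choose the tray one at (262,223), and the crop confirms it: white body, green fin and lugs. The ring is at (486,230), with notches near the image's vertical and red dots to the left and right. Next I measure the angles.

```bash
cat > m.py <<'E'
from h import *
np.set_printoptions(precision=4,suppress=True)
im=cv2.imread("pics/top0.png"); d=np.load("top0.npy"); P=cloud("top",d)
hsv=cv2.cvtColor(im,cv2.COLOR_BGR2HSV); v,u=np.mgrid[:400,:640]
def rect(m,name):
    q=P[m]; print(name,m.sum(),"z",np.percentile(q[:,2],[5,50,95]))
    (c,sz,a)=cv2.minAreaRect(q[:,:2].astype(np.float32)); b=cv2.boxPoints((c,sz,a)); e=max((b[1]-b[0],b[2]-b[1]),key=np.linalg.norm)
    print("  c",c,"mean",q[:,:2].mean(0),"size",sz,"long dir deg",np.degrees(np.arctan2(e[1],e[0]))%180)
    x=q[:,:2]-q[:,:2].mean(0); vv=np.linalg.svd(x,full_matrices=False)[2][0]; print("  pca",np.degrees(np.arctan2(vv[1],vv[0]))%180)
g=(hsv[...,0]>45)&(hsv[...,0]<80)&(hsv[...,1]>120)&(abs(u-262)<28)&(abs(v-223)<28)
rect(g&(P[...,2]>.094)&(P[...,2]<.112),"fin top")
r=((hsv[...,0]<10)|(hsv[...,0]>170))&(hsv[...,1]>120)&(abs(u-211)<25)&(abs(v-205)<25)
rect(r&(P[...,2]>.09),"used fin")
bl=(hsv[...,0]>100)&(hsv[...,0]<125)&(hsv[...,1]>120)&(abs(P[...,2]-.07)<.006)&(u>400)
rect(bl&(abs(u-480)<75),"box top")
ring=(abs(P[...,2]-.102)<.005)&(abs(u-486)<35)&(abs(v-230)<35)
q=P[ring][:,:2].astype(np.float32); print("ring",ring.sum(),cv2.minEnclosingCircle(q),q.mean(0))
c=np.array(cv2.minEnclosingCircle(q)[0])
wh=(hsv[...,1]<40)&(hsv[...,2]>165)&(abs(u-486)<30)&(abs(v-230)<30)
for m,nm in((wh,"white"),(((hsv[...,0]<8)|(hsv[...,0]>172))&(hsv[...,1]>140)&ring,"red")):
    n,l,st,ce=cv2.connectedComponentsWithStats(m.astype(np.uint8))
    for i in range(1,n):
        if st[i,4]>1:
            # ray to plane z=.102
            f,cx,cy,T=K("top"); dr=T[:3,:3]@[(ce[i,0]-cx)/f,(ce[i,1]-cy)/f,1]; X=T[:3,3]+dr*((.102-T[2,3])/dr[2])
            e=X[:2]-c; print(nm,ce[i],st[i,4],"r",np.hypot(*e),"deg",np.degrees(np.arctan2(e[1],e[0])))
E
python3 m.py
```

```text
fin top 204 z [0.0964 0.1016 0.1037]
  c (0.5237777233123779, 0.13655227422714233) mean [0.5236 0.1362] size (0.013784382492303848, 0.042564697563648224) long dir deg 135.30228
  pca 135.3966590216073
used fin 226 z [0.0936 0.101  0.1039]
  c (0.506192147731781, 0.13028356432914734) mean [0.5578 0.2331] size (0.24960169196128845, 0.043081458657979965) long dir deg 63.39739
  pca 70.86388982180314
box top 7494 z [0.0662 0.069  0.0718]
  c (0.6064265966415405, -0.27887725830078125) mean [ 0.5097 -0.2635] size (0.21489065885543823, 0.4130302667617798) long dir deg 171.39857
  pca 157.590837701029
ring 1083 ((0.5083452463150024, -0.2659713327884674), 0.04300772771239281) [ 0.5079 -0.2657]
white [486.  206.5] 2 r 0.041335630532494096 deg -0.5095833290600094
white [496. 212.] 3 r 0.035997677604022116 deg -29.08958735089325
white [488. 250.] 3 r 0.03525161408046402 deg -178.91031282557182
red [467.3333 224.8889] 9 r 0.034847324983517 deg 75.04833821718596
red [505.2 234. ] 10 r 0.03270825092225023 deg -103.12681852697968
```

```bash
cat > plan.py <<'E'
from h import *; import sys
from scipy.spatial.transform import Rotation as R
x,y,z,yaw=map(float,sys.argv[1:5]); s=readout.sense()
R0=R.from_euler("xyz",s["ee_rot"],degrees=True); R1=R.from_euler("xyz",[180,0,yaw],degrees=True)
np.set_printoptions(precision=4,suppress=True)
print("t",round(s["t"],2),"pos",s["eef_pos"],"rot",s["ee_rot"],"F",s["contact_force"],"w",round(s["width"],4),"gf",s["gripper_force"])
print("offset",R0.inv().apply(np.array([x,y,z])-s["eef_pos"]),"twist",(R0.inv()*R1).as_rotvec(degrees=True))
E
python3 plan.py .5237 .1364 .34 -45
python3 - <<'E'
from h import *
from scipy.optimize import least_squares
np.set_printoptions(precision=4,suppress=True)
for n,ctr in(("top",(486,230)),("scene",(228,143))):
    im=cv2.imread(f"pics/{n}0.png"); d=np.load(n+"0.npy"); P=cloud(n,d)
    hsv=cv2.cvtColor(im,cv2.COLOR_BGR2HSV); f,cx,cy,T=K(n); v,u=np.mgrid[:400,:640]
    D=np.stack([(u-cx)/f,(v-cy)/f,np.ones_like(u,float)],-1)@T[:3,:3].T
    def pl(m,z): q=D[m]; return (T[:3,3]+q*((z-T[2,3])/q[:,2])[:,None])[:,:2]
    ring=(abs(P[...,2]-.102)<.006)&(abs(u-ctr[0])<40)&(abs(v-ctr[1])<40)&(hsv[...,1]<90)
    q=pl(ring,.102).astype(np.float32); h=cv2.convexHull(q)[:,0]
    r=least_squares(lambda p:np.hypot(*(h-p[:2]).T)-.042,h.mean(0),loss="soft_l1",f_scale=.001); print(n,"ring",ring.sum(),r.x,r.cost, cv2.fitEllipse(h))
    g=(hsv[...,0]>45)&(hsv[...,0]<80)&(hsv[...,1]>120)&(abs(P[...,0]-.5237)<.03)&(abs(P[...,1]-.1364)<.03)&(P[...,2]>.097)&(P[...,2]<.108)
    q=pl(g,.102).astype(np.float32); print(" fin",g.sum(),cv2.minAreaRect(q),q.mean(0))
    bl=(hsv[...,0]>100)&(hsv[...,0]<125)&(hsv[...,1]>120)&(abs(P[...,2]-.07)<.006)&(np.hypot(P[...,0]-.508,P[...,1]+.266)<.14)
    k=cv2.morphologyEx(bl.astype(np.uint8),cv2.MORPH_OPEN,np.ones((3,3)))>0
    print(" box",cv2.minAreaRect(pl(k,.07).astype(np.float32)))
E
```

```text
t 0.6 pos [0.1506 0.5808 0.4046] rot [179.9917  -0.0007 -14.5404] F [-0.6851  0.9608 -0.5345] w 0.0852 gf 0.0
offset [0.4727 0.3365 0.0647] twist [ 0.0079 -0.0029 30.4596]
top ring 1045 [ 0.5084 -0.2648] 3.8079819957612766e-06 ((0.5083978772163391, -0.2647712230682373), (0.08326215296983719, 0.08524344116449356), 34.84567642211914)
 fin 190 ((0.5234243273735046, 0.13625973463058472), (0.013962952420115471, 0.042531609535217285), 45.06122970581055) [0.5239 0.1365]
 box ((0.5083147287368774, -0.2630872428417206), (0.17732149362564087, 0.1774253100156784), 7.610049724578857)
scene ring 434 [ 0.5136 -0.2608] 5.557409900392818e-05 ((0.5151477456092834, -0.2588692307472229), (0.08511681854724884, 0.09458660334348679), 139.11170959472656)
 fin 168 ((0.5311560034751892, 0.1402222067117691), (0.02003583498299122, 0.0449024960398674), 42.90971755981445) [0.5312 0.1397]
 box ((0.5169417858123779, -0.25726085901260376), (0.18047481775283813, 0.18207520246505737), 7.686009883880615)
```

```bash
python3 -m inch '[{"offset":[0.033,0.0235,0],"twist":[0,0,0]},{"offset":[0.066,0.047,0],"twist":[0,0,0]},{"offset":[0.099,0.0705,0],"twist":[0,0,0]},{"offset":[0.132,0.094,0],"twist":[0,0,0]},{"offset":[0.165,0.1175,0],"twist":[0,0,0]}]' 0.45 30
python3 -m inch '[{"offset":[0.033,0.0235,0],"twist":[0,0,0]},{"offset":[0.066,0.047,0],"twist":[0,0,0]},{"offset":[0.099,0.0705,0],"twist":[0,0,0]},{"offset":[0.132,0.094,0],"twist":[0,0,0]},{"offset":[0.165,0.1175,0],"twist":[0,0,0]}]'
python3 plan.py .5235 .1363 .34 -45
```

```text
t: 1.02
eef_pos: [0.2816, 0.424, 0.4049]
ee_rot: [-180.0, -0.0, -14.5]
contact_force: [1.0, 1.0, 0.7]
width: 0.047
gripper_force: 0.0
t: 1.43
eef_pos: [0.4118, 0.2686, 0.4052]
ee_rot: [-179.9, -0.0, -14.5]
contact_force: [1.0, 1.2, 1.0]
width: 0.0467
gripper_force: 0.0
t 1.43 pos [0.4118 0.2686 0.4052] rot [-179.9373   -0.0262  -14.5155] F [0.9841 1.2442 0.9653] w 0.0467 gf 0.0
offset [0.1413 0.1001 0.0652] twist [-0.0682 -0.0089 30.4845]
```

```bash
python3 -m inch '[{"offset":[0.03,0.02,0.01],"twist":[0,0,6.1]},{"offset":[0.06,0.041,0.02],"twist":[0,0,12.2]},{"offset":[0.09,0.062,0.035],"twist":[0,0,18.3]},{"offset":[0.12,0.083,0.05],"twist":[0,0,24.4]},{"offset":[0.1413,0.1001,0.065],"twist":[0,0,30.48]}]'
python3 -m inch '[{"offset":[0,0,0],"twist":[0,0,0]},{"offset":[0,0,0],"twist":[0,0,0]}]'
python3 plan.py .5235 .1363 .248 -45
python3 - <<'E'
from h import *
im,d=vision.grab_frame("scene"); cv2.imwrite("pics/s1.png",cv2.resize(im[110:310,280:520],(720,600)))
im,d=vision.grab_frame("top"); cv2.imwrite("pics/t1.png",im)
E
```

```text
t: 1.85
eef_pos: [0.5239, 0.1358, 0.3392]
ee_rot: [-180.0, -0.0, -45.4]
contact_force: [-0.9, 0.9, -0.8]
width: 0.047
gripper_force: 0.0
t: 2.02
eef_pos: [0.5231, 0.1368, 0.3384]
ee_rot: [179.9, 0.0, -45.2]
contact_force: [0.5, 0.7, 1.2]
width: 0.0466
gripper_force: 0.0
t 2.02 pos [0.5231 0.1368 0.3384] rot [179.8545   0.0247 -45.1602] F [0.51   0.6664 1.2322] w 0.0466 gf 0.0
offset [ 0.0006 -0.0001  0.0904] twist [ 0.1454  0.0249 -0.1602]
```

View pics/s1.png

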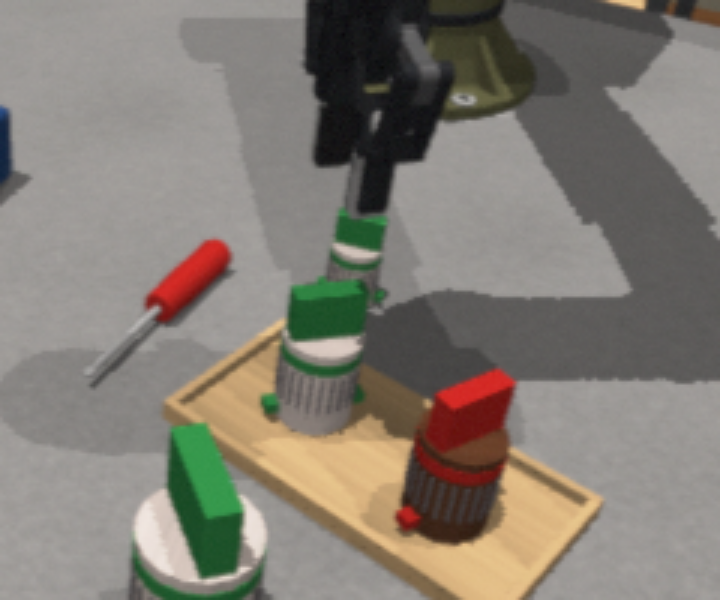

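Run:
```python
from h import *
for n in("scene","top"):
    T=K(n)[3]
    for p in((.5231,.1368,.338-.173),(.5235,.1363,.102)):
        print(n,p,pix(n,T[:3,:3].T@(np.array(p)-T[:3,3])))
```

```text
scene (0.5231, 0.1368, 0.16500000000000004) [395.04190518 173.31159935]
scene (0.5235, 0.1363, 0.102) [389.60498752 204.33562622]
top (0.5231, 0.1368, 0.16500000000000004) [253.18937474 220.2952636 ]
top (0.5235, 0.1363, 0.102) [258.74256642 222.69031997]
```

The scene crop shows the fingers straddling above the fresh cartridge's fin (crop 327,290), and the projections agree to about 2 px. I'm descending now.

```bash
python3 -m inch '[{"offset":[0.0005,0,0.02],"twist":[0,0,0]},{"offset":[0.0005,0,0.04],"twist":[0,0,0]},{"offset":[0.0005,0,0.055],"twist":[0,0,0]},{"offset":[0.0005,0,0.065],"twist":[0,0,0]},{"offset":[0.0005,0,0.07],"twist":[0,0,0]}]'
python3 -m inch '[{"offset":[0,0,0.008],"twist":[0,0,0]},{"offset":[0,0,0.014],"twist":[0,0,0]},{"offset":[0,0,0.02],"twist":[0,0,0]},{"offset":[0,0,0.02],"twist":[0,0,0]}]'
python3 plan.py .5235 .1363 .248 -45
```

```text
t: 2.53
eef_pos: [0.5225, 0.1386, 0.2691]
ee_rot: [180.0, 0.0, -44.9]
contact_force: [-0.3, -0.2, -0.4]
width: 0.0466
gripper_force: 0.0
t: 2.87
eef_pos: [0.5228, 0.1377, 0.2486]
ee_rot: [179.9, 0.0, -45.0]
contact_force: [-0.5, -0.5, 0.0]
width: 0.0471
gripper_force: 0.0
t 2.87 pos [0.5228 0.1377 0.2486] rot [179.9298   0.0308 -45.0145] F [-0.5087 -0.5373  0.0122] w 0.0471 gf 0.0
offset [0.0015 0.0005 0.0006] twist [ 0.0702  0.0308 -0.0145]
```

```bash
python3 -m inch '[{"offset":[0.001,0.0005,0],"twist":[0,0,0]},{"offset":[0.001,0.0005,0],"twist":[0,0,0]},{"offset":[0.001,0.0005,0],"twist":[0,0,0]},{"offset":[0.001,0.0005,0],"twist":[0,0,0]},{"offset":[0.001,0.0005,0],"twist":[0,0,0]}]' 1 70
python3 -m inch '[{"offset":[0,0,0],"twist":[0,0,0]},{"offset":[0,0,0],"twist":[0,0,0]},{"offset":[0,0,-0.01],"twist":[0,0,0]},{"offset":[0,0,-0.04],"twist":[0,0,0]},{"offset":[0,0,-0.08],"twist":[0,0,0]}]'
python3 -m inch '[{"offset":[0,0,-0.02],"twist":[0,0,0]},{"offset":[0,0,-0.06],"twist":[0,0,0]},{"offset":[0,0,-0.06],"twist":[0,0,0]}]'
python3 plan.py .5084 -.2645 .388 -14.5
```

```text
t: 3.28
eef_pos: [0.5236, 0.1367, 0.2503]
ee_rot: [-179.9, -0.0, -45.0]
contact_force: [0.5, 0.4, 1.7]
width: 0.0124
gripper_force: 71.0
t: 3.7
eef_pos: [0.5224, 0.1364, 0.3268]
ee_rot: [179.5, 0.2, -45.0]
contact_force: [1.3, 0.4, -1.1]
width: 0.0128
gripper_force: 70.5
t: 3.95
eef_pos: [0.5237, 0.1361, 0.3986]
ee_rot: [-179.4, -0.3, -45.0]
contact_force: [-0.2, -0.8, 0.1]
width: 0.0126
gripper_force: 70.7
t 3.95 pos [0.5237 0.1361 0.3986] rot [-179.4457   -0.3038  -45.0288] F [-0.2146 -0.8268  0.1067] w 0.0126 gf 70.73071360588074
offset [0.2725 0.2941 0.0092] twist [ -0.4602  -0.4443 -30.527 ]
```

```bash
python3 -m inch '[{"offset":[0.02,0.0216,0],"twist":[0,0,0]},{"offset":[0.046,0.05,0],"twist":[0,0,0]},{"offset":[0.073,0.079,0],"twist":[0,0,0]},{"offset":[0.1,0.108,0],"twist":[0,0,0]},{"offset":[0.127,0.137,0],"twist":[0,0,0]}]'
python3 -m inch '[{"offset":[0.027,0.029,0],"twist":[0,0,-6.1]},{"offset":[0.054,0.058,0],"twist":[0,0,-12.2]},{"offset":[0.081,0.087,0],"twist":[0,0,-18.3]},{"offset":[0.105,0.113,0],"twist":[0,0,-24.4]},{"offset":[0.12,0.13,0],"twist":[0,0,-30.5]}]'
python3 -m inch '[{"offset":[0,0,0],"twist":[0,0,0]},{"offset":[0,0,0],"twist":[0,0,0]}]'
python3 plan.py .5084 -.2645 .36 -14.5
```

```text
t: 4.37
eef_pos: [0.5155, -0.0516, 0.3899]
ee_rot: [180.0, 0.0, -45.0]
contact_force: [1.7, -0.7, -1.7]
width: 0.0126
gripper_force: 70.6
t: 4.78
eef_pos: [0.5083, -0.2298, 0.3896]
ee_rot: [180.0, 0.1, -14.3]
contact_force: [1.0, 1.0, -2.0]
width: 0.0127
gripper_force: 70.5
t: 4.95
eef_pos: [0.5087, -0.2279, 0.3892]
ee_rot: [-180.0, 0.1, -14.7]
contact_force: [0.7, 0.3, -1.1]
width: 0.0128
gripper_force: 70.5
t 4.95 pos [ 0.5087 -0.2279  0.3892] rot [-179.9981    0.0868  -14.7051] F [ 0.741   0.3066 -1.1279] w 0.0128 gf 70.50597667694092
offset [0.009  0.0355 0.0292] twist [-0.0021  0.0868 -0.2051]
```

```bash
python3 -m inch '[{"offset":[0.005,0.018,0.01],"twist":[0,0,0]},{"offset":[0.009,0.0355,0.02],"twist":[0,0,0]},{"offset":[0.009,0.0355,0.03],"twist":[0,0,0]},{"offset":[0.009,0.0355,0.03],"twist":[0,0,0]},{"offset":[0.009,0.0355,0.03],"twist":[0,0,0]}]'
python3 plan.py .5084 -.2645 .36 -14.5
python3 - <<'E'
from h import *
a,d=vision.grab_frame("scene"); cv2.imwrite("pics/s2full.png",a); np.save("s2.npy",d)
b,d=vision.grab_frame("top"); np.save("t2.npy",d); cv2.imwrite("pics/t2full.png",b)
o=np.zeros((400,800,3),np.uint8); o[:]=np.hstack([cv2.resize(a[80:180,180:280],(400,400),interpolation=2),cv2.resize(b[180:280,436:536],(400,400),interpolation=2)])
cv2.imwrite("pics/st2.png",o)
E
```

```text
t: 5.37
eef_pos: [0.509, -0.2625, 0.3593]
ee_rot: [-180.0, 0.1, -14.5]
contact_force: [1.0, 0.2, -1.6]
width: 0.0131
gripper_force: 70.5
t 5.37 pos [ 0.509  -0.2625  0.3593] rot [-179.9978    0.0856  -14.5123] F [ 0.9711  0.2407 -1.5783] w 0.0131 gf 70.46443819999695
offset [-0.0001  0.0021 -0.0007] twist [-0.0022  0.0856 -0.0123]
```

View pics/st2.png

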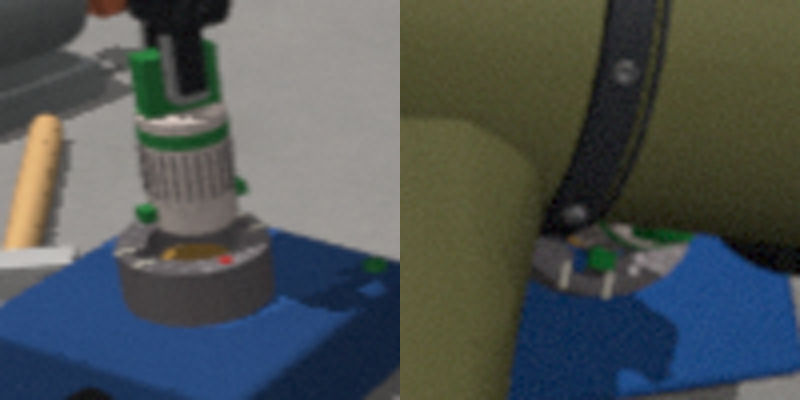

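```bash
cat > ov.py <<'E'
from h import *
def pj(n,P):
    T=K(n)[3]; q=(np.asarray(P)-T[:3,3])@T[:3,:3]; f,cx,cy,_=K(n); return np.stack([cx+f*q[:,0]/q[:,2],cy+f*q[:,1]/q[:,2]],1)
def circ(c,r,z): a=np.linspace(0,2*np.pi,90); return np.stack([c[0]+r*np.cos(a),c[1]+r*np.sin(a),z+0*a],1)
def draw(n,img,box,c_ring,c_car,foot,yaw,s):
    x0,y0,x1,y1=box; o=cv2.resize(img[y0:y1,x0:x1],None,fx=s,fy=s,interpolation=2)
    def L(P,col):
        p=((pj(n,P)-[x0,y0]+.5)*s).astype(np.int32); cv2.polylines(o,[p],False,col,1)
    for r in(.042,.026): L(circ(c_ring,r,.102),(0,255,255))
    L(circ(c_ring,.042,.070),(0,255,255))
    for z in(.003,.064): L(circ(c_car,.024,foot+z),(255,0,255))
    y=np.radians(yaw)
    for sg in(1,-1):
        e=np.array([np.cos(y),np.sin(y)])*sg; t=np.array([-e[1],e[0]]); 
        q=[np.append(c_car+e*.032+t*a,foot+z) for a,z in((-.005,.008),(.005,.008),(.005,.015),(-.005,.015),(-.005,.008))]; L(q,(0,0,255))
    return o
if __name__=="__main__":
    a=draw("scene",cv2.imread("pics/s2full.png"),(180,80,280,180),(.5084,-.2645),np.array([.509,-.2625]),.359-.155-.087,-14.5,6)
    cv2.imwrite("pics/ov2.png",a)
E
python3 ov.py
```

```text
(no output)
```

View pics/ov2.png

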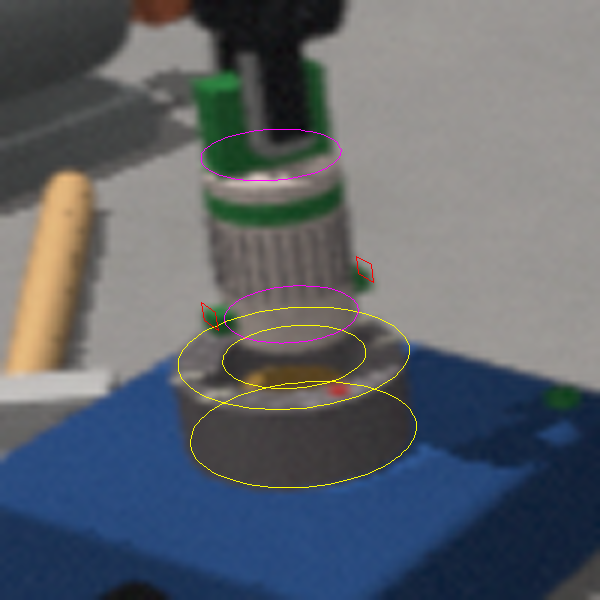

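```bash
python3 -m inch '[{"offset":[-0.0001,0.001,0.004],"twist":[0,0,0]},{"offset":[-0.0001,0.0021,0.008],"twist":[0,0,0]},{"offset":[-0.0001,0.0021,0.012],"twist":[0,0,0]},{"offset":[-0.0001,0.0021,0.012],"twist":[0,0,0]}]'
python3 plan.py .5084 -.2645 .346 -14.5
python3 -m inch '[{"offset":[0,0,0],"twist":[0,0,0]}]'
python3 plan.py .5084 -.2645 .346 -14.5
python3 -m inch '[{"offset":[0,0,0],"twist":[0,0,0]}]'
python3 plan.py .5084 -.2645 .346 -14.5
```

```text
t: 5.8
eef_pos: [0.5082, -0.2652, 0.3465]
ee_rot: [-180.0, 0.1, -14.5]
contact_force: [0.5, -0.1, -1.5]
width: 0.0128
gripper_force: 70.5
t 5.8 pos [ 0.5082 -0.2652  0.3465] rot [-179.9835    0.09    -14.5199] F [ 0.5412 -0.1038 -1.5386] w 0.0128 gf 70.5270266532898
offset [ 0.     -0.0007  0.0005] twist [-0.0165  0.09   -0.0199]
t: 5.88
eef_pos: [0.5082, -0.2653, 0.3473]
ee_rot: [180.0, 0.0, -14.5]
contact_force: [0.9, 0.7, -1.5]
width: 0.0127
gripper_force: 70.5
t 5.88 pos [ 0.5082 -0.2653  0.3473] rot [179.9921   0.0451 -14.5204] F [ 0.8897  0.7339 -1.4716] w 0.0127 gf 70.5273163318634
offset [-0.0001 -0.0009  0.0013] twist [ 0.0079  0.0451 -0.0204]
t: 5.97
eef_pos: [0.5083, -0.2654, 0.3478]
ee_rot: [180.0, -0.0, -14.5]
contact_force: [0.6, -0.0, -2.5]
width: 0.0124
gripper_force: 70.5
t 5.97 pos [ 0.5083 -0.2654  0.3478] rot [179.9852  -0.0002 -14.5266] F [ 0.5579 -0.0116 -2.4598] w 0.0124 gf 70.52700519561768
offset [-0.0001 -0.0009  0.0018] twist [ 0.0148 -0.0002 -0.0266]
```

```bash
python3 -m inch '[{"offset":[0,-0.0005,0.0015],"twist":[0,0,0]},{"offset":[0,-0.0005,0.003],"twist":[0,0,0]},{"offset":[0,-0.0005,0.0045],"twist":[0,0,0]},{"offset":[0,-0.0005,0.006],"twist":[0,0,0]}]'
python3 -m inch '[{"offset":[0,0,0.001],"twist":[0,0,0]},{"offset":[0,0,0.002],"twist":[0,0,0]}]'
python3 plan.py .5084 -.2645 .336 -14.5
```

```text
t: 6.3
eef_pos: [0.5084, -0.2649, 0.3416]
ee_rot: [180.0, -0.0, -14.5]
contact_force: [0.0, -0.1, -2.8]
width: 0.0125
gripper_force: 70.5
t: 6.47
eef_pos: [0.5084, -0.2649, 0.3396]
ee_rot: [180.0, 0.0, -14.5]
contact_force: [-0.1, 1.0, -1.9]
width: 0.0125
gripper_force: 70.5
t 6.47 pos [ 0.5084 -0.2649  0.3396] rot [179.9936   0.0068 -14.5222] F [-0.0895  0.9931 -1.8556] w 0.0125 gf 70.52716255187988
offset [-0.0001 -0.0004  0.0036] twist [ 0.0064  0.0068 -0.0222]
```

```bash
for i in 1; do python3 -m inch '[{"offset":[0,0,0.001],"twist":[0,0,0]},{"offset":[0,0,0.002],"twist":[0,0,0]}]'; done
python3 -m inch '[{"offset":[0,0,0.001],"twist":[0,0,0]},{"offset":[0,0,0.002],"twist":[0,0,0]}]'
python3 plan.py .5084 -.2645 .336 -14.5
```

```text
t: 6.63
eef_pos: [0.5084, -0.265, 0.3376]
ee_rot: [180.0, 0.0, -14.5]
contact_force: [0.1, -0.2, -1.8]
width: 0.0127
gripper_force: 70.5
t: 6.8
eef_pos: [0.5084, -0.2649, 0.3357]
ee_rot: [180.0, -0.0, -14.5]
contact_force: [-0.5, -0.5, -1.5]
width: 0.0127
gripper_force: 70.5
t 6.8 pos [ 0.5084 -0.2649  0.3357] rot [179.9941  -0.0045 -14.5236] F [-0.462  -0.5026 -1.5483] w 0.0127 gf 70.52611827850342
offset [-0.0001 -0.0004 -0.0003] twist [ 0.0059 -0.0045 -0.0236]
```

```bash
python3 -m inch '[{"offset":[0,0,0.001],"twist":[0,0,0]},{"offset":[0,0,0.002],"twist":[0,0,0]}]'
python3 -m inch '[{"offset":[0,0,0.001],"twist":[0,0,0]},{"offset":[0,0,0.0015],"twist":[0,0,0]}]'
python3 -m inch '[{"offset":[0,0,0.001],"twist":[0,0,0]},{"offset":[0,0,0.0015],"twist":[0,0,0]}]'
python3 plan.py .5084 -.2645 .336 -14.5
```

```text
t: 6.97
eef_pos: [0.5084, -0.2649, 0.3337]
ee_rot: [180.0, -0.0, -14.5]
contact_force: [0.9, -0.1, -1.1]
width: 0.0132
gripper_force: 70.5
t: 7.13
eef_pos: [0.5085, -0.2649, 0.3323]
ee_rot: [180.0, -0.0, -14.5]
contact_force: [0.4, 0.8, -0.5]
width: 0.0124
gripper_force: 70.6
t: 7.3
eef_pos: [0.5084, -0.2649, 0.3311]
ee_rot: [180.0, -0.0, -14.5]
contact_force: [-0.6, 1.1, 0.8]
width: 0.0125
gripper_force: 70.8
t 7.3 pos [ 0.5084 -0.2649  0.3311] rot [179.9859  -0.0261 -14.5173] F [-0.6347  1.117   0.8003] w 0.0125 gf 70.82049608230591
offset [-0.0001 -0.0004 -0.0049] twist [ 0.0141 -0.0261 -0.0173]
```

```bash
python3 -m inch '[{"offset":[0,0,0.001],"twist":[0,0,0]},{"offset":[0,0,0.002],"twist":[0,0,0]},{"offset":[0,0,0.003],"twist":[0,0,0]}]'
python3 -m inch '[{"offset":[0,0,0.001],"twist":[0,0,0]},{"offset":[0,0,0.002],"twist":[0,0,0]}]'
python3 -m inch '[{"offset":[0,0,0.001],"twist":[0,0,0]},{"offset":[0,0,0.002],"twist":[0,0,0]}]'
python3 plan.py .5084 -.2645 .319 -14.5
```

```text
t: 7.55
eef_pos: [0.5084, -0.265, 0.3284]
ee_rot: [180.0, -0.1, -14.5]
contact_force: [-1.1, 0.9, 4.7]
width: 0.0128
gripper_force: 71.2
t: 7.72
eef_pos: [0.5084, -0.265, 0.3266]
ee_rot: [180.0, -0.1, -14.5]
contact_force: [-2.2, 2.2, 6.2]
width: 0.0126
gripper_force: 71.5
t: 7.88
eef_pos: [0.5085, -0.265, 0.325]
ee_rot: [180.0, -0.1, -14.5]
contact_force: [-3.1, 1.7, 8.2]
width: 0.0126
gripper_force: 71.9
t 7.88 pos [ 0.5085 -0.265   0.325 ] rot [179.9673  -0.0869 -14.5078] F [-3.1246  1.6903  8.169 ] w 0.0126 gf 71.90895795822144
offset [-0.0002 -0.0004  0.006 ] twist [ 0.0327 -0.0869 -0.0079]
```

```bash
python3 -m inch '[{"offset":[-0.0003,-0.0001,0.001],"twist":[0,0,0]},{"offset":[-0.0006,-0.0003,0.002],"twist":[0,0,0]},{"offset":[-0.0006,-0.0003,0.003],"twist":[0,0,0]}]'
python3 -m inch '[{"offset":[0,0,0.001],"twist":[0,0,0]},{"offset":[0,0,0.0015],"twist":[0,0,0]},{"offset":[0,0,0.0015],"twist":[0,0,0]}]'
python3 plan.py .5084 -.2645 .319 -14.5
```

```text
t: 8.13
eef_pos: [0.5081, -0.2647, 0.323]
ee_rot: [179.9, -0.2, -14.5]
contact_force: [-2.6, 2.4, 10.0]
width: 0.0124
gripper_force: 72.3
t: 8.38
eef_pos: [0.5081, -0.2647, 0.3219]
ee_rot: [179.9, -0.2, -14.5]
contact_force: [-2.0, 3.3, 12.4]
width: 0.0128
gripper_force: 72.5
t 8.38 pos [ 0.5081 -0.2647  0.3219] rot [179.9286  -0.2003 -14.5012] F [-2.0235  3.3446 12.3593] w 0.0128 gf 72.45796322822571
offset [ 0.0003 -0.0003  0.0029] twist [ 0.0714 -0.2003 -0.0014]
```

```bash
python3 -m inch '[{"offset":[0,-0.0003,0.001],"twist":[0,0,0]},{"offset":[0,-0.0003,0.0015],"twist":[0,0,0]},{"offset":[0,-0.0003,0.0015],"twist":[0,0,0]}]'
python3 -m inch '[{"offset":[0,0,0],"twist":[0,0,1.5]},{"offset":[0,0,0],"twist":[0,0,3]},{"offset":[0,0,0],"twist":[0,0,4.5]},{"offset":[0,0,0],"twist":[0,0,6]}]'
python3 plan.py .5081 -.2644 .321 -14.5; python3 -c "
from h import *;print(readout.sense()['wrist_torque'])"
```

```text
t: 8.63
eef_pos: [0.5081, -0.2645, 0.3208]
ee_rot: [179.9, -0.2, -14.5]
contact_force: [-3.3, 3.0, 12.4]
width: 0.0125
gripper_force: 72.8
t: 8.97
eef_pos: [0.5084, -0.2648, 0.3213]
ee_rot: [179.9, -0.3, -20.6]
contact_force: [-1.3, 0.2, 11.4]
width: 0.0124
gripper_force: 72.7
t 8.97 pos [ 0.5084 -0.2648  0.3213] rot [179.9003  -0.3432 -20.5681] F [-1.2941  0.175  11.4413] w 0.0124 gf 72.6572334766388
offset [-0.0004 -0.0003  0.0003] twist [ 0.1177 -0.3376 -6.0684]
[0.06164767 0.47063072 0.07299742]
```

```bash
python3 -m inch '[{"offset":[0,0,0.0005],"twist":[0,0,2]},{"offset":[0,0,0.0005],"twist":[0,0,4]},{"offset":[0,0,0.0005],"twist":[0,0,6]},{"offset":[0,0,0.0005],"twist":[0,0,8]},{"offset":[0,0,0.0005],"twist":[0,0,10]}]'
python3 plan.py .5081 -.2644 .321 -14.5; python3 -c "
from h import *;print(readout.sense()['wrist_torque'])"
```

```text
t: 9.38
eef_pos: [0.5085, -0.265, 0.3212]
ee_rot: [179.9, -0.4, -30.6]
contact_force: [-0.4, -1.9, 12.0]
width: 0.0127
gripper_force: 72.7
t 9.38 pos [ 0.5085 -0.265   0.3212] rot [179.9498  -0.4253 -30.6026] F [-0.4107 -1.8514 12.0274] w 0.0127 gf 72.67644882202148
offset [-0.0007 -0.0003  0.0002] twist [  0.1096  -0.4154 -16.1027]
[-0.39841117  0.26855694  0.03735219]
```

```bash
python3 -m inch '[{"offset":[0,0,0],"twist":[0,0,4]},{"offset":[0,0,0],"twist":[0,0,8]},{"offset":[0,0,0],"twist":[0,0,12]},{"offset":[0,0,0],"twist":[0,0,16]},{"offset":[0,0,0],"twist":[0,0,20]}]'
python3 plan.py .5083 -.2648 .321 -50; python3 -c "
from h import *;print(readout.sense()['wrist_torque'])"
python3 -m inch '[{"offset":[0,0,0],"twist":[0,0,4]},{"offset":[0,0,0],"twist":[0,0,8]},{"offset":[0,0,0],"twist":[0,0,12]},{"offset":[0,0,0],"twist":[0,0,16]},{"offset":[0,0,0],"twist":[0,0,20]}]'
python3 plan.py .5083 -.2648 .321 -70; python3 -c "
from h import *;print(readout.sense()['wrist_torque'])"
```

```text
t: 9.8
eef_pos: [0.5085, -0.2652, 0.3212]
ee_rot: [-179.9, -0.4, -50.7]
contact_force: [0.2, -2.0, 12.9]
width: 0.0131
gripper_force: 72.6
t 9.8 pos [ 0.5085 -0.2652  0.3212] rot [-179.9226   -0.4301  -50.7125] F [ 0.2269 -1.9542 12.8925] w 0.0131 gf 72.64700889587402
offset [-0.0004 -0.0002  0.0002] twist [-0.0747 -0.4306 -0.7122]
[-0.72256664  0.37801895  0.09159164]
t: 10.22
eef_pos: [0.5084, -0.2652, 0.3212]
ee_rot: [-179.8, -0.4, -70.7]
contact_force: [-0.0, -1.6, 12.4]
width: 0.0127
gripper_force: 72.7
t 10.22 pos [ 0.5084 -0.2652  0.3212] rot [-179.7967   -0.3719  -70.7128] F [-0.0391 -1.5649 12.3605] w 0.0127 gf 72.68885493278503
offset [-0.0004 -0.0001  0.0002] twist [-0.201  -0.3732 -0.7121]
[-0.62623207  0.47965031  0.07383546]
```

```bash
python3 -m inch '[{"offset":[0,0,0],"twist":[0,0,4]},{"offset":[0,0,0],"twist":[0,0,8]},{"offset":[0,0,0],"twist":[0,0,12]},{"offset":[0,0,0],"twist":[0,0,16]},{"offset":[0,0,0],"twist":[0,0,20]}]'
python3 -m inch '[{"offset":[0,0,0],"twist":[0,0,2]},{"offset":[0,0,0],"twist":[0,0,4]},{"offset":[0,0,0],"twist":[0,0,6]},{"offset":[0,0,0],"twist":[0,0,8]},{"offset":[0,0,0],"twist":[0,0,9]}]'
python3 plan.py .5083 -.2648 .321 -100; python3 -c "
from h import *;print(readout.sense()['wrist_torque'])"
```

```text
t: 10.63
eef_pos: [0.5083, -0.2652, 0.3211]
ee_rot: [-179.7, -0.3, -90.7]
contact_force: [-0.5, -1.3, 12.7]
width: 0.0127
gripper_force: 72.7
t: 11.05
eef_pos: [0.5083, -0.2652, 0.3211]
ee_rot: [-179.7, -0.2, -99.6]
contact_force: [-1.2, -1.1, 13.1]
width: 0.0125
gripper_force: 72.7
t 11.05 pos [ 0.5083 -0.2652  0.3211] rot [-179.6677   -0.2094  -99.6167] F [-1.2041 -1.1341 13.1172] w 0.0125 gf 72.66819477081299
offset [-0.0004  0.0001  0.0001] twist [-0.333  -0.2083  0.3839]
[-0.42543629  0.66635464  0.12376106]
```

```bash
T='from h import *;print(readout.sense()["wrist_torque"])'
python3 -m inch '[{"offset":[0,0,0],"twist":[0,0,1]},{"offset":[0,0,0],"twist":[0,0,2]},{"offset":[0,0,0],"twist":[0,0,3]},{"offset":[0,0,0],"twist":[0,0,4]}]'; python3 -c "$T"
python3 -m inch '[{"offset":[0,0,0],"twist":[0,0,1]},{"offset":[0,0,0],"twist":[0,0,2]}]'; python3 -c "$T"
```

```text
t: 11.38
eef_pos: [0.5083, -0.2651, 0.3211]
ee_rot: [-179.6, -0.2, -103.6]
contact_force: [-1.1, -1.2, 12.8]
width: 0.0126
gripper_force: 72.7
[-0.41392374  0.68031872  0.11554231]
t: 11.55
eef_pos: [0.5084, -0.2652, 0.3211]
ee_rot: [-179.6, -0.2, -105.6]
contact_force: [-2.2, -0.9, 12.9]
width: 0.0125
gripper_force: 72.7
[-0.43107399  0.61075226  0.10904563]
```

```bash
T='from h import *;print(readout.sense()["wrist_torque"])'
python3 -m inch '[{"offset":[0,0,0],"twist":[0,0,1]},{"offset":[0,0,0],"twist":[0,0,2]}]'; python3 -c "$T"
python3 -m inch '[{"offset":[0,0,0],"twist":[0,0,1]},{"offset":[0,0,0],"twist":[0,0,1]}]'; python3 -c "$T"
python3 -m inch '[{"offset":[0,0,0],"twist":[0,0,1]},{"offset":[0,0,0],"twist":[0,0,1]}]'; python3 -c "$T"
```

```text
t: 11.72
eef_pos: [0.5083, -0.2651, 0.3211]
ee_rot: [-179.6, -0.2, -107.6]
contact_force: [-2.6, -0.5, 12.9]
width: 0.0129
gripper_force: 72.7
[-0.23267282  0.86501598  0.20712249]
t: 11.88
eef_pos: [0.5082, -0.2651, 0.3211]
ee_rot: [-179.7, -0.2, -108.5]
contact_force: [-2.9, -1.3, 12.7]
width: 0.0127
gripper_force: 72.8
[-0.17364375  0.9696078   0.37076436]
t: 12.05
eef_pos: [0.5083, -0.265, 0.3211]
ee_rot: [-179.7, -0.2, -109.5]
contact_force: [-2.3, -1.3, 12.8]
width: 0.0129
gripper_force: 73.4
[-0.21808681  1.0163482   0.85838165]
```

```bash
T='from h import *;print(readout.sense()["wrist_torque"])'
python3 -m inch '[{"offset":[0,0,0],"twist":[0,0,-0.7]},{"offset":[0,0,-0.001],"twist":[0,0,-1.5]},{"offset":[0,0,-0.002],"twist":[0,0,-1.5]},{"offset":[0,0,-0.003],"twist":[0,0,-1.5]},{"offset":[0,0,-0.004],"twist":[0,0,-1.5]}]'; python3 -c "$T"
python3 -m inch '[{"offset":[0,0,-0.0005],"twist":[0,0,0]},{"offset":[0,0,-0.001],"twist":[0,0,0]}]'; python3 -c "$T"
```

```text
t: 12.47
eef_pos: [0.5083, -0.265, 0.3239]
ee_rot: [-179.7, -0.1, -108.0]
contact_force: [0.3, -1.9, 7.3]
width: 0.013
gripper_force: 71.9
[-0.75530634  0.23018633  0.04927368]
t: 12.63
eef_pos: [0.5083, -0.265, 0.3246]
ee_rot: [-179.7, -0.1, -108.0]
contact_force: [0.5, -1.9, 7.2]
width: 0.0127
gripper_force: 71.8
[-0.81395182  0.06445461  0.07648194]
```

```bash
python3 -m inch '[{"offset":[0,0,-0.0005],"twist":[0,0,0]},{"offset":[0,0,-0.001],"twist":[0,0,0]}]'
python3 -m inch '[{"offset":[0,0,-0.0005],"twist":[0,0,0]},{"offset":[0,0,-0.001],"twist":[0,0,0]}]'
python3 -m inch '[{"offset":[0,0,-0.0005],"twist":[0,0,0]},{"offset":[0,0,-0.001],"twist":[0,0,0]}]'
```

```text
t: 12.8
eef_pos: [0.5083, -0.265, 0.3253]
ee_rot: [-179.8, -0.1, -108.0]
contact_force: [-0.5, -2.2, 6.6]
width: 0.0125
gripper_force: 71.7
t: 12.97
eef_pos: [0.5083, -0.265, 0.326]
ee_rot: [-179.8, -0.1, -108.0]
contact_force: [-0.2, -3.0, 4.9]
width: 0.0127
gripper_force: 71.5
t: 13.13
eef_pos: [0.5083, -0.2649, 0.3267]
ee_rot: [-179.8, -0.1, -108.0]
contact_force: [2.0, -3.4, 4.5]
width: 0.0129
gripper_force: 71.5
```

```bash
python3 -m inch '[{"offset":[0,0,-0.0005],"twist":[0,0,0]},{"offset":[0,0,-0.001],"twist":[0,0,0]}]'
python3 -m inch '[{"offset":[0,0,-0.0005],"twist":[0,0,0]},{"offset":[0,0,-0.001],"twist":[0,0,0]}]'
```

```text
t: 13.3
eef_pos: [0.5083, -0.2648, 0.327]
ee_rot: [-179.8, -0.1, -108.0]
contact_force: [2.8, -6.0, 1.4]
width: 0.0127
gripper_force: 71.1
t: 13.47
eef_pos: [0.5083, -0.2649, 0.3271]
ee_rot: [-179.9, -0.1, -108.0]
contact_force: [4.4, -7.7, -2.4]
width: 0.0124
gripper_force: 70.6
```

The height stopped at .327 while I was still pulling, so the lugs are in the pocket. Next I relax, release and withdraw.

```bash
python3 -m inch '[{"offset":[0,0,0.0005],"twist":[0,0,0]},{"offset":[0,0,0.001],"twist":[0,0,0]}]'
python3 -m inch '[{"offset":[0,0,0],"twist":[0,0,0]},{"offset":[0,0,0],"twist":[0,0,0]},{"offset":[0,0,0],"twist":[0,0,0]},{"offset":[0,0,0],"twist":[0,0,0]},{"offset":[0,0,0],"twist":[0,0,0]}]' 0.5
python3 -m inch '[{"offset":[0,0,-0.01],"twist":[0,0,0]},{"offset":[0,0,-0.025],"twist":[0,0,0]},{"offset":[0,0,-0.045],"twist":[0,0,0]},{"offset":[0,0,-0.07],"twist":[0,0,0]},{"offset":[0,0,-0.1],"twist":[0,0,0]}]'
python3 -m inch '[{"offset":[0.03,0,0],"twist":[0,0,0]},{"offset":[0.065,0,0],"twist":[0,0,0]},{"offset":[0.1,0,0],"twist":[0,0,0]},{"offset":[0.13,0,0],"twist":[0,0,0]},{"offset":[0.13,0,0],"twist":[0,0,0]}]'
python3 - <<'E'
from h import *
a,_=vision.grab_frame("scene"); b,d=vision.grab_frame("top"); P=cloud("top",d)
hsv=cv2.cvtColor(b,cv2.COLOR_BGR2HSV)
g=(hsv[...,0]>45)&(hsv[...,0]<80)&(hsv[...,1]>120)&(np.hypot(P[...,0]-.508,P[...,1]+.265)<.05)&(P[...,2]>.16)
q=P[g]
if len(q)>5: print(len(q),np.median(q[:,2]),cv2.minAreaRect(q[:,:2].astype(np.float32)))
cv2.imwrite("pics/end.png",np.hstack([cv2.resize(a[80:180,180:280],(400,400),interpolation=2),cv2.resize(b[180:280,436:536],(400,400),interpolation=2)]))
E
```

```text
t: 13.63
eef_pos: [0.5084, -0.2648, 0.3269]
ee_rot: [-179.8, -0.1, -108.0]
contact_force: [2.2, -3.4, 4.7]
width: 0.0125
gripper_force: 71.8
t: 14.05
eef_pos: [0.5079, -0.264, 0.3257]
ee_rot: [179.9, 0.0, -108.0]
contact_force: [-0.3, -0.5, 1.3]
width: 0.0426
gripper_force: 0.0
t: 14.47
eef_pos: [0.5078, -0.264, 0.4267]
ee_rot: [179.9, -0.0, -108.0]
contact_force: [1.0, 0.4, -0.6]
width: 0.0428
gripper_force: 0.0
t: 14.88
eef_pos: [0.4659, -0.3915, 0.4265]
ee_rot: [180.0, -0.1, -108.3]
contact_force: [0.5, 0.5, -0.3]
width: 0.0427
gripper_force: 0.0
265 0.17757479790323027 ((0.5081428289413452, -0.26522770524024963), (0.04028810188174248, 0.014174643903970718), 73.69657135009766)
```

View pics/end.png

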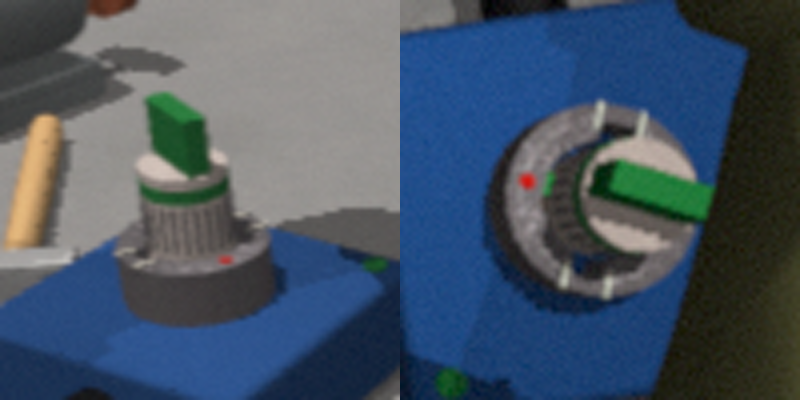

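The picture shows the cartridge upright in the ring, with its fin pointing at the red dots. The fin top measures 0.178 m, against 0.179 m expected when locked, and the gripper is clear.

```bash
python3 -c "
from rig import job;print(job.hand_in())"
```

```text
the job is handed in; nothing more can be done
None
```

The fresh green-handled cartridge is locked in the extractor's socket ring and released, and the job is handed in. Camera checks agreed with the lock, the used cartridge was never touched, and no judging result was shown.

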